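# Clip, mark and release a maple sign plate in a hand marking press

### The job

Mark the maple plate that lies in the corner of the marking press: press down the spring clip's heel to raise its foot, swing the clip round its screw and let it down gently so that it bears on the plate by itself, give the palm knob a firm, measured press so that the die marks the plate, then let the ram rise and swing the clip well clear again with its foot raised. Go by feel, as the screw and die are set by hand: do not strain the clip, jam its foot against the plate or crush the wood, and leave the plate seated against its two stops and everything else on the bench where it is.

Things in the scene. Friction and masses are not known exactly. Their poses are not given: they have to be found in the camera images.
- press: Hand marking press fixed on the bench: grey base plate 190 x 320 mm, top 25 mm above the bench; round steel column (30 mm thick, 210 mm high, at x 76, y 50 mm) carrying a head. Origin: on the bench, below the middle of the seated plate. x points from the open front to the rear fence, y from the clip's end to the end stop, z up.
- stop_corner (a point): Inner corner of the two steel stops at base-top level (press frame x 30, y 100, z 25 mm): rear fence along y, end stop along x, both 6 mm high. The plate's rear long edge and its +y end lie against them.
- plate: Loose maple sign plate 60 (x) x 200 (y) x 8 mm, 65 g, lying on the base top in the corner of fence and end stop. Origin: centre of its underside; seated, this is at x 0, y 0, z 25 mm in the press's frame, axes parallel.
- clip: Spring clip on a boss; origin on its screw's axis at base-top level (press frame x -8, y -135, z 25 mm). Steel leaf: a 16 mm wide arm with a blunt foot under it 70 mm from the axis (12 mm across, 8 mm along the leaf), tip turned up, out to 85 mm; the heel straight across from it, a flat round pad 28 mm across, its centre 36 mm from the axis. Screw head lower than the pad's top.
- heel_level (a point): On the screw's axis, 22.5 mm above the base top: mean level of the unpressed heel pad's top. The foot's underside is then about 4 mm above the base top. The screw is set by hand, so both may be up to 2 mm higher or lower together (this point does not show it). The foot starts lower than the plate's top, so it must be raised to get on or off the plate.
- clip_pivot (a point): On the screw's axis, on the base top. The leaf rocks here against its spring: pressing the heel down raises the foot 1.9 times as far. The heel resists with 2 N, then 3 N more per mm; 12 N lifts the foot over the plate at any setting, 14 N comfortably, over 19 N strains the leaf. Foot let down on the plate: bears with 3 to 6 N; 12 N is a jam or slam.
- clip_swivel (a joint): Clip angle about its screw, rad, counter-clockwise from above. 0: foot along the press's +y, on the plate 22 mm in from its front edge, heel along -y. 1.57: foot along -x, off the plate to the front, heel along +x. Foot meets the front edge near 0.4. Range -0.25 to 2.1. On: under 0.2; well clear: over 1.0. Stays put; about 1 N at the heel turns it, friction on the pressed pad is enough.
- head: Press head (grey bracket) with the ram, knob and die it carries. Origin: on the ram's axis at bench level (press frame x 0, y 50 mm). The brass die, 26 mm across, hangs 10 to 16 mm above the plate (set by hand, not measured), backed by a rubber cushion, 2.5 N per mm. A good mark takes 8 to 16 N between die and plate for half a second; over 18 N crushes the wood.
- knob_top (a point): Middle of the flat top of the black mushroom palm knob (about 38 mm across) on the ram; 215 mm above the bench with the ram up. Press straight down.
- ram (a joint): Travel of the ram downwards, m: 0 up, 0.034 fully down. Return spring: 3.5 N on the knob at the top, 0.12 N more per mm, so about 5 N when the die meets the plate; 15 to 16 N on the knob in all then gives a good mark. It rises by itself when let go.
- spare_die: Bystander: small brass and steel spare die, 22 mm across, 30 mm high, standing on the base top between clip and column.
- screwdriver: Bystander: screwdriver, 160 mm, lying in front of the press.
- spares: Bystander: pile of five spare maple plates, 60 x 200 x 40 mm, on the bench at the press's +y end.
- tape: Bystander: roll of paper tape, 90 mm across, 24 mm high, lying behind the press.
- spray_can: Bystander: spray can, 52 mm across, 170 mm high, left of the press, beyond the pile of plates.
- discs: Bystander: stack of dark wooden discs, 76 mm across, 49 mm high, behind the press.
- bench_brush: Bystander: bench brush lying to the right of the press.
Mind the look-alikes: they are no part of the job. Of the things shaped like the plate, the wooden one is meant.

How it is judged (in metres and radians):
On the way, in this order (a step that is already met when the one before it is completed fails the run):
1. the clip has been swung onto the plate and let go: its foot bears on the plate by itself, the plate still seated (value of joint clip_swivel below 0.2 rad and contact force between clip and plate above 1.5 N and x of plate in the frame of press between -0.003 and 0.002 m and y of plate in the frame of press between -0.0025 and 0.002 m and angle between the x axis of plate and the x axis of press, either way round below 0.025 rad and z of plate in the frame of press below 0.028 m and contact force between the fingers and clip below 0.2 N), for 0.3 s.
2. with the clip on the plate, the die is pressed on it with at least 8 N (value of joint clip_swivel below 0.2 rad and contact force between clip and plate above 1.5 N and x of plate in the frame of press between -0.003 and 0.002 m and y of plate in the frame of press between -0.0025 and 0.002 m and angle between the x axis of plate and the x axis of press, either way round below 0.025 rad and z of plate in the frame of press below 0.028 m and contact force between head and plate above 8 N), for 0.3 s.
At the end, for the whole second after the job is handed in: the clip is swung clear (swivel above 1.0 rad) and off the plate, the ram is up (within 2 mm) with the die off the plate, and the plate lies at rest on the base, seated in the corner within 3 mm of the rear fence, 2.5 mm of the end stop and 0.025 rad (x of plate in the frame of press between -0.003 and 0.002 m and y of plate in the frame of press between -0.0025 and 0.002 m and angle between the x axis of plate and the x axis of press, either way round below 0.025 rad and z of plate in the frame of press below 0.028 m and value of joint clip_swivel above 1 rad and contact force between each of clip, head and plate below 0.1 N and value of joint ram below 0.002 m and linear speed of plate below 0.01 m/s and velocity of joint clip_swivel below 0.05 rad/s); the robot touches nothing.
It fails at once if the clip's heel is pressed (or the clip pushed) with more than 19 N: the leaf is strained (contact force between the fingers and clip above 19 N).
It fails at once if the clip's foot is jammed against or slammed on the plate: more than 12 N between them (contact force between clip and plate above 12 N).
It fails at once if the die is pressed on the plate with more than 18 N: the wood is crushed (contact force between head and plate above 18 N).
It fails at once if a bystander is moved by more than 15 mm (distance of any of spare_die, screwdriver, spares, tape, spray_can, discs, bench_brush from where it was at the start of the episode above 0.015 m).
It also fails if it takes over 72 s, if anything falls off the work surface, if the arm or the gripper's body presses on something with over 40 N, if the wrist force passes 120 N, or if a joint passes its speed limit or range.

### The arm

A 6-joint arm with a two-finger parallel gripper is mounted at the origin on the work surface. World frame = base frame: x ahead of the robot, y to its left, z up, the work surface at z = 0. Lengths are in mm, angles in rad, forces in N, time in s.
With the tool pointing down it reaches from about 275 to 825 mm from the base axis. Payload 5.2 kg.
Tool frame: the origin (TCP) lies midway between the tips of the shut fingers; the grasp point (between the pads) lies 19 mm behind it; z points along the fingers, y is the line along which they close (so a half turn about z gives the same grasp; the last joint's range is limited). The gripper opens to 93 mm and grips with 3 to 60 N. Pads are 15 mm wide; open, the fingers measure 128 mm over their backs; the gripper's body (75 mm by 188 mm) begins 65 mm behind the grasp point.
Start: joints at [-1.467, 0.259, 1.535, -0, 1.348, -0.203], TCP at [166.126, -524.315, 180.653] pointing down, gripper open.
Joint ranges: [-3.14, 3.14], [-0.91, 2.08], [0.19, 2.58], [-1.22, 4.36], [0.22, 2.71], [-3.12, 3.12]. Speed limits (rad/s): [2.57, 2.57, 3.14, 3.14, 3.14, 3.14].

### API

Orientations are given as a unit quaternion [x, y, z, w].
In Python, from station import bot gives the robot as it stands.
- The arm moves only by the shell command python3 -m handwheel 'ROWS'. ROWS is JSON, a list of rows, each a list of 7 numbers: the gripper's target within -1 to 1 (shut at 1, half-way at 0, fully open at -1), then the shift along the tool's x, y, z in mm, then the turn, a rotation vector about the tool's x, y, z in degrees. A call has 1 to 8 rows; each row is the pose to reach, as a shift and turn from the pose commanded when the call began, along the tool's axes at that moment; what a row does not reach only later rows make up. A row lasts 1/8 s, in which the tool goes at most 62.5 mm and 10.7 degrees, less where a joint would pass 70% of its speed; a pose out of reach is approached as far as the arm can. A call with a gripper value outside its range is refused whole. The fingers move at their own pace and stop on an object; the grip force is fixed at half the most. Time passes only in rows, so rows that repeat a pose let the fingers close. It gives the time, the measured TCP pose, the force, the opening and the grip force at its end, in the units of the state.
- bot.sense(): the state, without advancing time (a new reading comes with each control period).
- bot.grab_frame(name): name is "scene" or "top" or "wrist"; returns (picture, depth): 384x512x3 uint8, red, green, blue; 384x512 float32, mm along the optical axis (not along the pixel's ray), 0 where there is no reading.
- bot.camera_model(name): a dict with "vertical_fov" (degrees; the focal length in pixels is half the picture's height over the tangent of half this angle, whatever the lens; pixels are square), "cx", "cy" (the principal point, pixels), "R" (3x3) and "t" (3): a world point X has camera coordinates R X + t. Camera axes: x right, y down, z forward; pixel columns grow to the right and rows downward; lengths in mm; the calibration is good to about 2 mm. A picture is of the moment at which its call begins: read the wrist's pose just before it. camera_model takes no time and is no camera call; for the wrist camera it gives the pose at the moment of the call.
- bot.sign_off(): hands the job in; it is judged then, once.
Trained networks look in the newest picture that a camera, given by its name, has taken for a name from the list of things; names that differ only in an ending like _2 or _b are one class to them, and where a whole thing is asked for, a point or a joint stands for the part that bears it (a point fixed in the world has none). Each returns a list of dicts, best first, with "confidence" (0 to 1); they miss things now and then, are a little off and sometimes report something else, mostly with a low value. They report only what shows in the picture. A call takes as long as a camera call. They do not tell look-alikes from the thing itself.
- bot.look_for(target, camera): "position" ([x, y, z] in mm, in world coordinates, good to about 4 mm: the middle of the surface that is visible of it).
- bot.trace(target, camera): "mask" (384x512 bool, what is visible of it).
The state is a dict: "t": time; "q": joint angles; "qd": joint speeds; "joint_torque": joint torques, N m; "eef_pos": TCP position; "tool_rot": TCP orientation; "force": force on the tool from outside, world axes, zero at the start; "torque": the same for the moment, N m; "finger_gap": finger opening in mm; "finger_force": force on a finger pad.
Only numpy, scipy, OpenCV 4.12 (cv2) and the standard library are available. Lean on these libraries where they do the work, as an engineer would, in place of code of your own. Each camera call takes 0.05 s, during which the arm holds its last target. There are 200 camera calls.

## Working session

There is one attempt and no reset: what is moved stays moved. The work goes in short steps, Python scripts to look and compute and a shell command to move; the robot and the scene stay as the last step left them, time stands still between calls to the robot, and variables do not carry over. Pictures are saved under pics/ and viewed, at most 10 in all, crops included, and the job is handed in when it is done.

```bash
mkdir -p pics; cat > h.py <<'E'
import numpy as np, cv2
from station import bot
def save(name,fn,crop=None,scale=1):
    im,d=bot.grab_frame(name)
    o=im[...,::-1]
    if crop: a,b,c,e=crop; o=o[b:e,a:c]
    cv2.imwrite('pics/'+fn,cv2.resize(o,None,fx=scale,fy=scale,interpolation=cv2.INTER_CUBIC)); return im,d
def world(name,d,px,m=None):
    m=m or bot.camera_model(name); f=d.shape[0]/2/np.tan(np.radians(m['vertical_fov']/2))
    px=np.atleast_2d(px); z=d[px[:,1].astype(int),px[:,0].astype(int)]
    c=np.c_[(px[:,0]-m['cx'])/f*z,(px[:,1]-m['cy'])/f*z,z]
    return (c-np.array(m['t']))@np.array(m['R'])
def pix(name,X):
    m=bot.camera_model(name); f=192/np.tan(np.radians(m['vertical_fov']/2))
    c=np.atleast_2d(X)@np.array(m['R']).T+m['t']; return np.c_[c[:,0]/c[:,2]*f+m['cx'],c[:,1]/c[:,2]*f+m['cy']]
E
python3 - <<'E'
from h import *
np.set_printoptions(precision=1,suppress=True)
print(bot.sense())
a,_=bot.grab_frame('scene')
for cam in ['top']:
    b,d=bot.grab_frame(cam)
    for n in ['plate','clip','knob_top','stop_corner','spare_die','head','press','spares','screwdriver','spray_can','heel_level','tape','discs']:
        print(cam,n,[(np.array(r['position']).round(),round(r['confidence'],2),pix(cam,r['position']).round()) for r in bot.look_for(n,cam)][:2])
cv2.imwrite('pics/a.png',a[...,::-1]);cv2.imwrite('pics/b.png',cv2.resize(b[...,::-1],None,fx=1.5,fy=1.5))
E
```

```text
{'t': 0.0, 'q': array([-1.5,  0.3,  1.5, -0. ,  1.3, -0.2]), 'qd': array([-0.,  0., -0.,  0., -0., -0.]), 'joint_torque': array([ -0. , -43.7, -28.4,   0.1,   0. ,  -0. ]), 'eef_pos': array([ 166.1, -523.7,  179.8]), 'tool_rot': array([ 1. ,  0.2,  0. , -0. ]), 'force': array([-0.5,  0.4, -0.6]), 'torque': array([-0.1,  0. ,  0. ]), 'finger_force': 0.0, 'finger_gap': 93.1926234175361}
top plate [(array([ 270., -259.,    8.]), 0.59, array([[375., 288.]])), (array([516., -63.,  35.]), 0.57, array([[302., 192.]]))]
top clip [(array([ 540., -178.,   39.]), 0.91, array([[346., 184.]]))]
top knob_top [(array([492.,   4., 218.]), 0.61, array([[280., 189.]]))]
top stop_corner [(array([496.,   6., 213.]), 0.72, array([[279., 188.]])), (array([521., -64.,  25.]), 0.71, array([[302., 191.]]))]
top spare_die []
top head [(array([527.,   9., 153.]), 0.78, array([[277., 179.]])), (array([524., -67.,  25.]), 0.66, array([[303., 190.]]))]
top press [(array([ 530., -177.,   39.]), 0.74, array([[345., 188.]])), (array([524., -64.,  26.]), 0.7, array([[302., 190.]]))]
top spares [(array([420., 128.,  40.]), 0.55, array([[230., 226.]]))]
top screwdriver [(array([394., -77.,  21.]), 0.63, array([[307., 239.]])), (array([ 528., -177.,   41.]), 0.25, array([[345., 188.]]))]
top spray_can [(array([396., 223., 168.]), 0.89, array([[185., 230.]])), (array([ 613., -288.,   21.]), 0.57, array([[385., 160.]]))]
top heel_level [(array([524., -65.,  25.]), 0.7, array([[303., 190.]]))]
top tape [(array([ 711., -122.,   25.]), 0.83, array([[324., 124.]])), (array([528., -68.,  28.]), 0.62, array([[304., 188.]]))]
top discs [(array([618., 144.,  47.]), 0.65, array([[226., 152.]]))]
```

View pics/a.png

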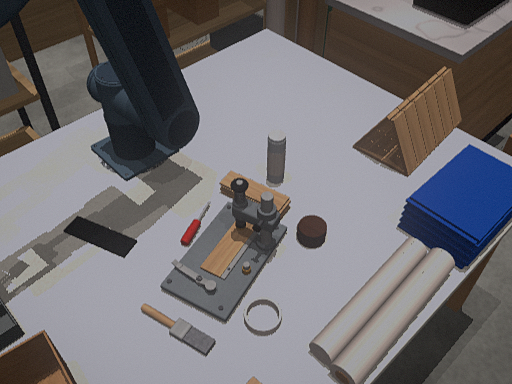

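View pics/b.png

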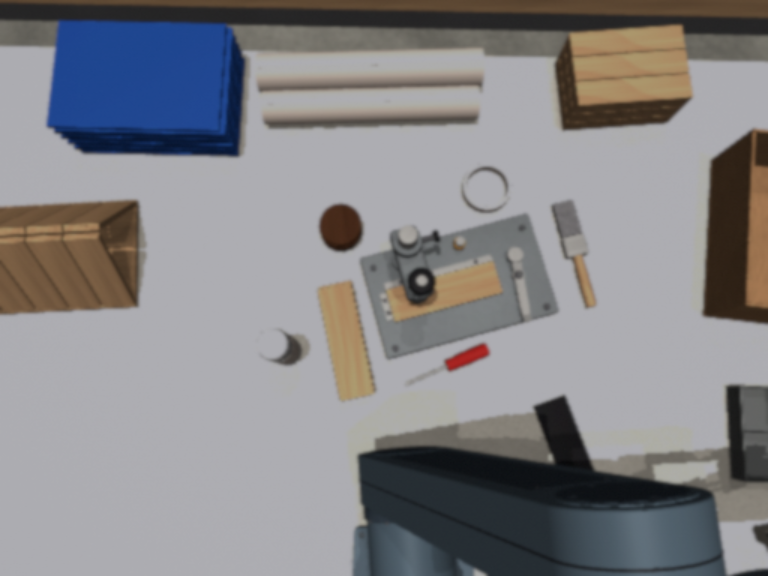

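The scene shot shows the press in the middle, and the top shot (1.5x) shows the maple plate on its base at about (445,290). The knob is at (420,282), and the clip lies off the plate with its heel at (515,253) and foot at (527,315).
Possible mix-ups for the plate are the spares pile (345,340), the black plate (565,430) and the pine blocks (625,75). The one wanted is the wooden plate on the grey base. I'll check it in one close crop.

```bash
python3 - <<'E'
from h import *
np.set_printoptions(precision=1,suppress=True)
b,d=save('top','c.png',(230,130,390,250),5)
m=bot.camera_model('top'); print(m)
for n in ['plate','clip','knob_top','press']:
    for r in bot.trace(n,'top')[:3]:
        k=r['mask']; ys,xs=np.nonzero(k)
        W=world('top',d,np.c_[xs,ys],m); 
        print(n,round(r['confidence'],2),len(xs),xs.mean(),ys.mean(),np.median(W,0))
        if len(xs)>30:
            med=np.median(W[:,2]); S=W[abs(W[:,2]-med)<6]
            print('  rect',cv2.minAreaRect(S[:,:2].astype(np.float32)),med, np.percentile(W[:,2],[5,50,95,99]))
w=bot.camera_model('wrist');print('wrist',w, bot.sense()['eef_pos'],bot.sense()['tool_rot'])
E
```

```text
{'vertical_fov': 46.58316254673165, 'cx': 254.27799538149787, 'cy': 190.50850892871435, 'R': array([[ 0. , -1. , -0. ],
       [-1. , -0. , -0.2],
       [ 0.2,  0. , -1. ]]), 't': array([  50.9,  517.4, 1142.2])}
plate 0.61 1368 299.0862573099415 193.91301169590642 [510.5 -62.1  34.2]
  rect ((511.072998046875, -46.06950378417969), (60.702640533447266, 198.96139526367188), 17.090965270996094) 34.219289082099145 [30.2 34.2 38.3 40.5]
plate 0.57 1090 374.74862385321103 288.8238532110092 [ 267.7 -258.     9.5]
  rect ((262.36322021484375, -259.601806640625), (135.02528381347656, 61.6380729675293), 20.81881332397461) 9.470017192041986 [ 5.4  9.5 13.4 15.5]
clip 0.73 337 346.3115727002967 186.71810089020772 [ 536.2 -178.9   44.1]
  rect ((525.6709594726562, -177.5728759765625), (130.64114379882812, 24.691099166870117), 7.14419412612915) 44.143841023026795 [37.8 44.1 49.9 52. ]
knob_top 0.59 279 280.93906810035844 187.06451612903226 [496.5   2.4 215.7]
  rect ((497.157470703125, 2.220043182373047), (41.28813171386719, 40.9389762878418), 36.341529846191406) 215.69578863747853 [210.3 215.7 219.4 221.5]
press 0.73 7100 304.9092957746479 188.483661971831 [524.8 -65.   27.4]
  rect ((525.2166137695312, -72.80601501464844), (190.0218048095703, 319.94915771484375), 16.970359802246094) 27.372022420403447 [ 22.6  27.4 210.9 218.1]
wrist {'vertical_fov': 63.00447031221508, 'cx': 254.6599853613768, 'cy': 194.46828366414996, 'R': array([[ 0.3, -1. ,  0. ],
       [-0.9, -0.3,  0.3],
       [-0.3, -0.1, -1. ]]), 't': array([-551.8,  -33.7,  390.5])} [ 166.1 -524.3  180.7] [ 1.   0.2 -0.   0. ]
```

View pics/c.png

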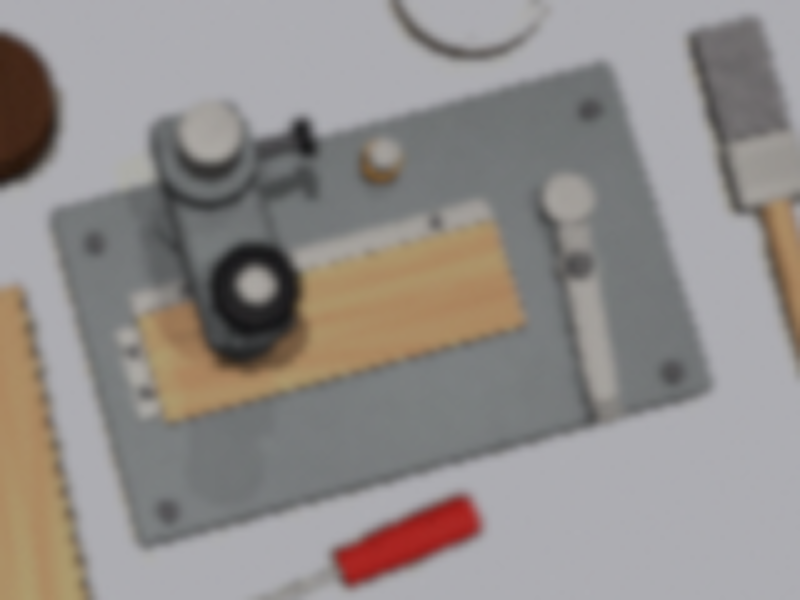

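The crop shows the maple plate at (330,320), seated against the fence and end stop. The heel pad is at (568,198), the screw at (578,263), the foot at (600,405) and the knob at (255,285). The fits agree with the given sizes: press yaw 17°, origin (511,-46), pivot (543,-177), heel about (578,-173).

```bash
cat >> h.py <<'E'
from scipy.spatial.transform import Rotation as Ro
def rel(X,s=None):
    s=s or bot.sense(); return Ro.from_quat(s['tool_rot']).as_matrix().T@(np.array(X)-s['eef_pos'])
E
python3 - <<'E'
from h import *
np.set_printoptions(precision=2,suppress=True)
s=bot.sense();print(Ro.from_quat(s['tool_rot']).as_matrix(),rel([578,-173,181]))
m=bot.camera_model('wrist');R=np.array(m['R']);print(-R.T@m['t']-s['eef_pos'],R[2])
E
```

```text
[[ 0.95  0.3  -0.  ]
 [ 0.3  -0.95 -0.  ]
 [-0.    0.   -1.  ]] [ 498.75 -210.53   -0.35]
[ 74.81  22.33 204.11] [-0.27 -0.09 -0.96]
```

```bash
python3 -m handwheel '[[1,50,-21,0,0,0,0],[1,105,-44,0,0,0,0],[1,160,-68,0,0,0,0],[1,215,-91,0,0,0,0],[1,270,-114,0,0,0,0],[1,325,-137,0,0,0,0],[1,380,-160,0,0,0,0],[1,435,-184,0,0,0,0]]' && python3 -m handwheel '[[1,35,-15,0,0,0,0],[1,64,-27,0,0,0,0],[1,64,-27,0,0,0,0],[1,64,-27,0,0,0,0]]'
python3 - <<'E'
from h import *
np.set_printoptions(precision=1,suppress=True)
s=bot.sense();print(s['eef_pos'],s['force'],s['finger_gap'])
m=bot.camera_model('wrist');im,d=save('wrist','d.png')
p=pix('wrist',[[578.5,-172.9,47.5],[542.8,-177.4,47]]);print(p)
for r in bot.trace('clip','wrist')[:1]:
    ys,xs=np.nonzero(r['mask']);W=world('wrist',d,np.c_[xs,ys],m);print(r['confidence'],len(xs))
    S=W[(W[:,2]>36)&(W[:,2]<54)];print(cv2.minAreaRect(S[:,:2].astype(np.float32)))
    H=W[np.hypot(*(W[:,:2]-[578.5,-172.9]).T)<18];print(len(H),H.min(0),H.max(0),np.median(H,0))
    print(rel([578.5,-172.9,60]))
E
```

```text
t: 2.0
eef_pos: [526.7, -216.2, 180.9]
tool_rot: [0.988, 0.153, 0.0, 0.0]
force: [0.5, -0.8, 0.7]
finger_gap: 17.7
finger_force: 0.0
t: 2.5
eef_pos: [577.5, -172.8, 180.5]
tool_rot: [0.988, 0.153, -0.0, 0.0]
force: [-0.5, 0.3, -0.1]
finger_gap: 0.8
finger_force: 0.0
[ 577.5 -172.8  180.5] [-0.5  0.3 -0.1] 0.7962899026438873
[[253.2 175. ]
 [247.5 205.4]]
0.79 1090
((552.1884765625, -178.0330810546875), (83.34166717529297, 25.605022430419922), 15.545039176940918)
520 [ 560.7 -184.    26.1] [ 593.2 -157.7  217.9] [ 578.5 -171.3   47.2]
[  1.4  -0.1 120.7]
```

View pics/d.png

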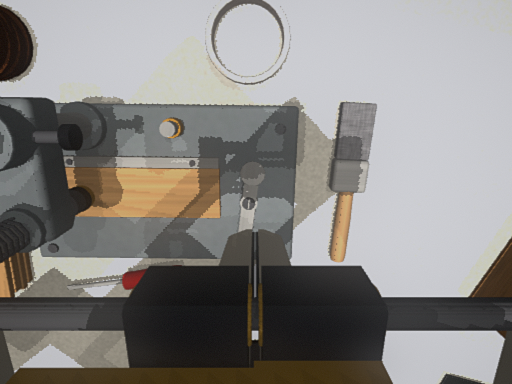

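The wrist picture shows the heel pad at (252,174) and the screw at (248,204), both where the model puts them. I'll go down to just above the pad.

```bash
python3 -m handwheel '[[1,1,0,35,0,0,0],[1,1,0,75,0,0,0],[1,1,0,105,0,0,0],[1,1,0,120,0,0,0],[1,1,0,127,0,0,0],[1,1,0,129,0,0,0],[1,1,0,129,0,0,0],[1,1,0,129,0,0,0]]'; python3 -m handwheel '[[1,0,0,0.5,0,0,0],[1,0,0,1,0,0,0],[1,0,0,1.5,0,0,0],[1,0,0,1.5,0,0,0]]';python3 -m handwheel '[[1,0,0,0.5,0,0,0],[1,0,0,1,0,0,0],[1,0,0,1.5,0,0,0],[1,0,0,1.5,0,0,0]]'
```

```text
t: 3.6
eef_pos: [579.7, -172.4, 52.6]
tool_rot: [0.988, 0.153, 0.001, 0.0]
force: [0.1, -0.1, 0.5]
finger_gap: 0.5
finger_force: 0.0
t: 4.1
eef_pos: [579.0, -172.1, 50.1]
tool_rot: [0.988, 0.153, -0.0, -0.0]
force: [-0.4, 0.1, -0.5]
finger_gap: 0.4
finger_force: 0.0
t: 4.6
eef_pos: [579.0, -172.2, 48.6]
tool_rot: [0.988, 0.153, -0.0, -0.0]
force: [-0.6, -0.4, -0.1]
finger_gap: 0.4
finger_force: 0.0
```

```bash
python3 -m handwheel '[[1,0,0,0.5,0,0,0],[1,0,0,1,0,0,0],[1,0,0,1,0,0,0]]';python3 -m handwheel '[[1,0,0,0.5,0,0,0],[1,0,0,1,0,0,0],[1,0,0,1,0,0,0]]'
```

```text
t: 4.97
eef_pos: [579.0, -172.1, 47.6]
tool_rot: [0.988, 0.153, -0.0, -0.0]
force: [-0.3, -0.5, -0.6]
finger_gap: 0.4
finger_force: 0.0
t: 5.35
eef_pos: [579.0, -172.2, 46.6]
tool_rot: [0.988, 0.153, -0.0, -0.0]
force: [-0.1, 0.0, -0.1]
finger_gap: 0.1
finger_force: 0.0
```

```bash
python3 -m handwheel '[[1,0,0,0.5,0,0,0],[1,0,0,1,0,0,0],[1,0,0,1,0,0,0]]';python3 -m handwheel '[[1,0,0,0.5,0,0,0],[1,0,0,1,0,0,0],[1,0,0,1,0,0,0]]'
```

```text
t: 5.72
eef_pos: [579.0, -172.1, 45.6]
tool_rot: [0.988, 0.153, -0.0, -0.0]
force: [0.4, -0.5, -0.2]
finger_gap: 0.1
finger_force: 0.0
t: 6.1
eef_pos: [579.0, -172.2, 44.6]
tool_rot: [0.988, 0.153, -0.0, -0.0]
force: [1.1, 0.8, -0.3]
finger_gap: 0.4
finger_force: 0.0
```

```bash
python3 -m handwheel '[[1,0,0,0.5,0,0,0],[1,0,0,1,0,0,0],[1,0,0,1,0,0,0]]'; python3 - <<'E'
from h import *
np.set_printoptions(precision=2,suppress=True)
s=bot.sense();print(s['eef_pos'],s['force'],s['torque'])
E
```

```text
t: 6.48
eef_pos: [579.0, -172.1, 43.6]
tool_rot: [0.988, 0.153, -0.0, -0.0]
force: [0.4, -0.1, -0.3]
finger_gap: 0.5
finger_force: 0.0
[ 579.03 -172.14   43.59] [ 0.36 -0.15 -0.26] [-0.02 -0.03 -0.02]
```

```bash
python3 - <<'E'
from h import *
save('wrist','e.png',(180,120,340,240),5)
print(pix('wrist',[[578.5,-172.9,47.5],[579,-172.1,43.6]]))
E
```

```text
[[253.17117357 222.41900351]
 [252.31013443 219.3922847 ]]
```

View pics/e.png

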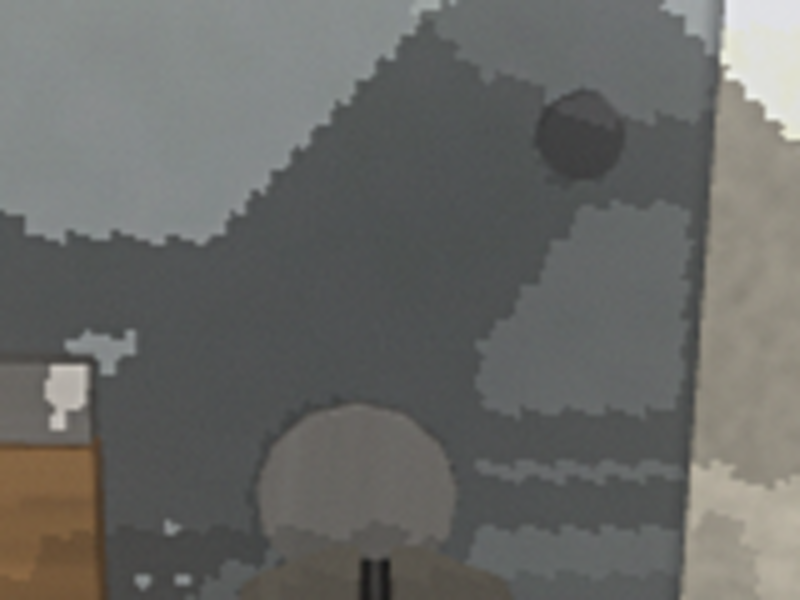

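```bash
python3 - <<'E'
from h import *
np.set_printoptions(precision=1,suppress=True)
m=bot.camera_model('wrist');im,d=bot.grab_frame('wrist')
for r in range(204,250,4): print(r,world('wrist',d,[[c,r] for c in (240,248,254,262)],m).round(0).tolist())
E
```

```text
204 [[588.0, -161.0, 46.0], [590.0, -166.0, 47.0], [591.0, -169.0, 48.0], [593.0, -175.0, 47.0]]
208 [[586.0, -161.0, 47.0], [587.0, -167.0, 46.0], [588.0, -170.0, 46.0], [590.0, -175.0, 48.0]]
212 [[583.0, -162.0, 47.0], [584.0, -167.0, 47.0], [586.0, -171.0, 48.0], [587.0, -176.0, 47.0]]
216 [[580.0, -163.0, 47.0], [582.0, -168.0, 46.0], [583.0, -172.0, 48.0], [585.0, -177.0, 48.0]]
220 [[577.0, -164.0, 47.0], [578.0, -169.0, 46.0], [580.0, -173.0, 46.0], [582.0, -178.0, 47.0]]
224 [[575.0, -165.0, 49.0], [577.0, -170.0, 48.0], [577.0, -174.0, 47.0], [579.0, -179.0, 48.0]]
228 [[572.0, -166.0, 47.0], [574.0, -171.0, 47.0], [575.0, -175.0, 48.0], [576.0, -180.0, 47.0]]
232 [[585.0, -163.0, 86.0], [587.0, -167.0, 86.0], [586.0, -171.0, 82.0], [589.0, -175.0, 86.0]]
236 [[586.0, -163.0, 92.0], [587.0, -168.0, 92.0], [586.0, -171.0, 88.0], [589.0, -175.0, 91.0]]
240 [[586.0, -164.0, 97.0], [587.0, -168.0, 97.0], [586.0, -171.0, 93.0], [589.0, -175.0, 97.0]]
244 [[585.0, -164.0, 101.0], [587.0, -168.0, 102.0], [586.0, -171.0, 98.0], [589.0, -175.0, 102.0]]
248 [[585.0, -164.0, 106.0], [586.0, -168.0, 105.0], [586.0, -171.0, 102.0], [589.0, -175.0, 106.0]]
```

```bash
python3 - <<'E'
from h import *
p=pix('scene',[[579,-172.1,43.6],[579,-172.1,80],[579,-172.1,128]]);print(p)
u,v=p[0].astype(int); save('scene','f.png',(u-75,v-80,u+75,v+32),5); print(u-75,v-80)
E
```

```text
[[209.0383746  285.0658784 ]
 [208.00157846 276.58593469]
 [206.55987987 264.79429857]]
134 205
```

View pics/f.png

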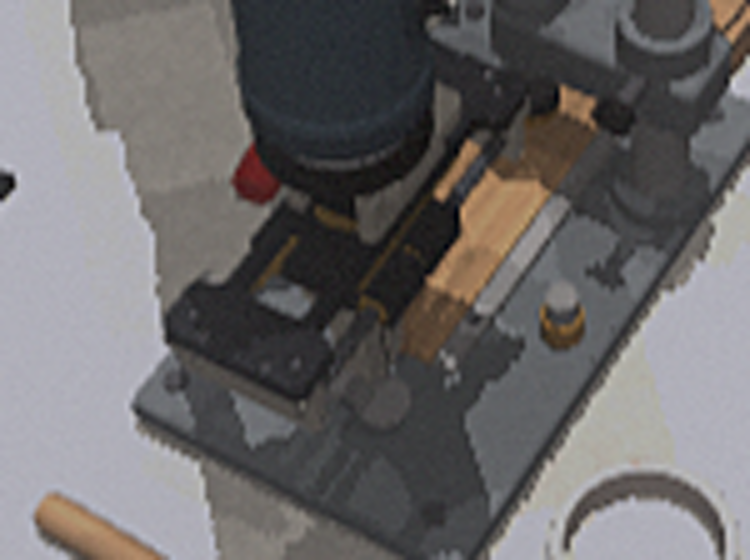

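Both views show the finger tips still above the pad, which appears whole and unpressed in the wrist depth. The pad is at (378,400) in this crop and the finger ends near (388,375). So the true tips sit well above the reported TCP, and I'll carry on down by feel.

```bash
python3 -m handwheel '[[1,0,0,3,0,0,0],[1,0,0,6,0,0,0],[1,0,0,8,0,0,0],[1,0,0,8,0,0,0]]';  python3 - <<'E'
from h import *
np.set_printoptions(precision=1,suppress=True)
m=bot.camera_model('wrist');im,d=bot.grab_frame('wrist')
for r in range(190,262,4): print(r,world('wrist',d,[[c,r] for c in (235,248,262)],m).round(0).tolist())
E
```

```text
t: 7.12
eef_pos: [578.9, -172.1, 35.3]
tool_rot: [0.988, 0.153, -0.0, -0.0]
force: [1.2, 0.0, 0.3]
finger_gap: 0.6
finger_force: 0.0
190 [[593.0, -155.0, 26.0], [596.0, -163.0, 26.0], [598.0, -173.0, 25.0]]
194 [[590.0, -156.0, 25.0], [593.0, -164.0, 25.0], [595.0, -174.0, 25.0]]
198 [[587.0, -156.0, 25.0], [590.0, -165.0, 24.0], [593.0, -175.0, 26.0]]
202 [[584.0, -157.0, 25.0], [587.0, -166.0, 25.0], [590.0, -176.0, 24.0]]
206 [[581.0, -158.0, 26.0], [591.0, -165.0, 46.0], [587.0, -177.0, 25.0]]
210 [[578.0, -159.0, 26.0], [589.0, -166.0, 48.0], [592.0, -175.0, 48.0]]
214 [[584.0, -159.0, 48.0], [586.0, -167.0, 47.0], [589.0, -176.0, 48.0]]
218 [[581.0, -160.0, 48.0], [583.0, -168.0, 47.0], [587.0, -176.0, 49.0]]
222 [[578.0, -160.0, 47.0], [581.0, -169.0, 47.0], [583.0, -177.0, 47.0]]
226 [[576.0, -161.0, 48.0], [578.0, -169.0, 48.0], [581.0, -178.0, 47.0]]
230 [[573.0, -162.0, 47.0], [587.0, -167.0, 76.0], [589.0, -175.0, 75.0]]
234 [[585.0, -161.0, 81.0], [587.0, -167.0, 81.0], [589.0, -175.0, 81.0]]
238 [[585.0, -161.0, 86.0], [587.0, -167.0, 86.0], [589.0, -175.0, 85.0]]
242 [[584.0, -161.0, 90.0], [586.0, -168.0, 90.0], [589.0, -174.0, 92.0]]
246 [[585.0, -161.0, 95.0], [587.0, -168.0, 96.0], [589.0, -174.0, 95.0]]
250 [[584.0, -162.0, 99.0], [586.0, -168.0, 99.0], [589.0, -174.0, 100.0]]
254 [[585.0, -162.0, 105.0], [586.0, -168.0, 103.0], [589.0, -174.0, 104.0]]
258 [[585.0, -162.0, 108.0], [587.0, -168.0, 108.0], [589.0, -174.0, 108.0]]
```

```bash
python3 -m handwheel '[[1,0,0,4,0,0,0],[1,0,0,8,0,0,0],[1,0,0,8,0,0,0]]' | grep -E 'eef|force:'; python3 -m handwheel '[[1,0,0,2,0,0,0],[1,0,0,4,0,0,0],[1,0,0,4,0,0,0]]'| grep -E 'eef|force:'; python3 -m handwheel '[[1,0,0,1,0,0,0],[1,0,0,2,0,0,0],[1,0,0,2,0,0,0]]'| grep -E 'eef|force:'
```

```text
eef_pos: [578.7, -171.9, 27.1]
force: [0.3, -0.3, 0.0]
finger_force: 0.0
eef_pos: [578.9, -172.1, 23.4]
force: [0.3, -0.7, 0.2]
finger_force: 0.0
eef_pos: [579.0, -172.1, 21.6]
force: [0.8, 0.3, 0.6]
finger_force: 0.0
```

```bash
python3 -m handwheel '[[1,0,0,1,0,0,0],[1,0,0,2,0,0,0],[1,0,0,2,0,0,0]]'| grep -E 'eef|force:'; python3 -m handwheel '[[1,0,0,1,0,0,0],[1,0,0,2,0,0,0],[1,0,0,2,0,0,0]]'| grep -E 'eef|force:';  python3 - <<'E'
from h import *
np.set_printoptions(precision=1,suppress=True)
m=bot.camera_model('wrist');im,d=bot.grab_frame('wrist')
cv2.imwrite('pics/g.png',cv2.resize(im[170:290,160:350,::-1],None,fx=4,fy=4))
for r in range(218,244,3): print(r,world('wrist',d,[[c,r] for c in (235,248,262)],m).round(0).tolist())
E
```

```text
eef_pos: [579.0, -172.1, 19.5]
force: [-0.0, 0.2, -0.1]
finger_force: 0.0
eef_pos: [579.0, -172.1, 17.5]
force: [-0.7, -0.6, 0.1]
finger_force: 0.0
218 [[579.0, -160.0, 26.0], [590.0, -166.0, 47.0], [593.0, -174.0, 48.0]]
221 [[586.0, -159.0, 47.0], [588.0, -167.0, 47.0], [591.0, -175.0, 47.0]]
224 [[584.0, -160.0, 48.0], [586.0, -167.0, 47.0], [589.0, -175.0, 47.0]]
227 [[582.0, -160.0, 47.0], [585.0, -168.0, 48.0], [587.0, -176.0, 46.0]]
230 [[580.0, -161.0, 47.0], [587.0, -167.0, 57.0], [589.0, -175.0, 57.0]]
233 [[585.0, -161.0, 62.0], [586.0, -167.0, 61.0], [589.0, -175.0, 62.0]]
236 [[585.0, -161.0, 66.0], [587.0, -167.0, 65.0], [589.0, -175.0, 66.0]]
239 [[584.0, -161.0, 68.0], [587.0, -168.0, 69.0], [589.0, -175.0, 69.0]]
242 [[585.0, -161.0, 73.0], [587.0, -168.0, 73.0], [588.0, -175.0, 72.0]]
```

View pics/g.png

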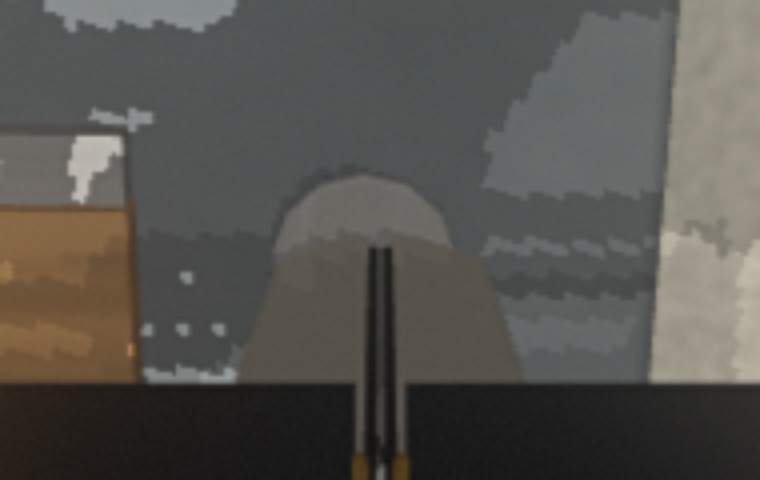

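The wrist crop shows the two finger tips (270–490, 230) right over the pad, with its far edge at row 175. By depth the tips are about 9 mm above it, so the tips sit about 38 mm above the reported TCP. I'll shift outward a little so the tip presses beyond the pad's middle, then go on by feel.

```bash
python3 -m handwheel '[[1,3.4,1,2,0,0,0],[1,3.4,1,4,0,0,0],[1,3.4,1,5,0,0,0],[1,3.4,1,5,0,0,0]]'| grep -E 'eef|force:'; python3 -m handwheel '[[1,0,0,1,0,0,0],[1,0,0,1.5,0,0,0],[1,0,0,1.5,0,0,0]]'| grep -E 'eef|force:';python3 -m handwheel '[[1,0,0,1,0,0,0],[1,0,0,1.5,0,0,0],[1,0,0,1.5,0,0,0]]'| grep -E 'eef|force:'
```

```text
eef_pos: [582.5, -172.0, 12.5]
force: [0.2, -0.9, -0.4]
finger_force: 0.0
eef_pos: [582.6, -172.1, 11.1]
force: [0.5, 0.3, 0.5]
finger_force: 0.0
eef_pos: [582.6, -172.1, 9.6]
force: [-0.2, 0.3, 0.4]
finger_force: 0.0
```

```bash
python3 -m handwheel '[[1,0,0,1,0,0,0],[1,0,0,1,0,0,0],[1,0,0,1,0,0,0]]'| grep -E 'eef|force:'; python3 -m handwheel '[[1,0,0,1,0,0,0],[1,0,0,1,0,0,0],[1,0,0,1,0,0,0]]'| grep -E 'eef|force:'
```

```text
eef_pos: [582.9, -172.2, 9.1]
force: [0.0, 0.6, 4.2]
finger_force: 1.8
eef_pos: [583.4, -172.2, 8.4]
force: [-0.1, 0.7, 6.4]
finger_force: 3.0
```

```bash
python3 -m handwheel '[[1,0,0,0.8,0,0,0],[1,0,0,1.6,0,0,0],[1,0,0,1.6,0,0,0]]'| grep -E 'eef|force:'; python3 -m handwheel '[[1,0,0,0.7,0,0,0],[1,0,0,1.2,0,0,0],[1,0,0,1.2,0,0,0]]'| grep -E 'eef|force:'
```

```text
eef_pos: [584.0, -172.4, 7.4]
force: [0.4, 1.1, 10.0]
finger_force: 4.5
eef_pos: [584.4, -172.6, 6.7]
force: [0.6, 1.3, 10.6]
finger_force: 5.5
```

```bash
python3 -m handwheel '[[1,0,0,0.6,0,0,0],[1,0,0,1.2,0,0,0],[1,0,0,1.2,0,0,0],[1,0,0,1.2,0,0,0]]'| grep -E 'eef|force:|rot'; python3 - <<'E'
from h import *
np.set_printoptions(precision=2,suppress=True)
P=np.array([542.8,-177.4]); s=bot.sense(); c=np.array([582.6,-172.1])
Rt=Ro.from_quat(s['tool_rot']).as_matrix()[:2,:2]
print(s['q'],s['force'])
for k in range(0,85,5):
    a=-np.radians(k); v=c-P; w=np.array([v[0]*np.cos(a)-v[1]*np.sin(a),v[0]*np.sin(a)+v[1]*np.cos(a)])+P
    print(k,(Rt.T@(w-c)).round(1))
m=bot.camera_model('wrist');im,d=bot.grab_frame('wrist')
for r in bot.trace('clip','top')[:1]: pass
E
```

```text
eef_pos: [584.9, -172.9, 5.9]
tool_rot: [0.988, 0.153, 0.002, 0.001]
force: [0.8, 1.7, 12.8]
finger_force: 6.4
[-0.47  0.52  1.6   0.    1.01  0.79] [ 0.76  1.73 12.78]
0 [0. 0.]
5 [-0.8  3.4]
10 [-1.8  6.8]
15 [-3.2 10. ]
20 [-4.8 13.1]
25 [-6.7 16.1]
30 [-8.8 18.8]
35 [-11.1  21.4]
40 [-13.7  23.8]
45 [-16.5  25.9]
50 [-19.5  27.8]
55 [-22.6  29.4]
60 [-25.8  30.8]
65 [-29.1  31.8]
70 [-32.6  32.6]
75 [-36.  33.]
80 [-39.5  33.2]
```

```bash
python3 -m handwheel '[[1,0,0,0.4,0,0,0],[1,-0.8,3.4,0.4,0,0,5],[1,-1.8,6.8,0.4,0,0,10],[1,-3.2,10,0.4,0,0,15],[1,-3.2,10,0.4,0,0,15]]'| grep -E 'eef|force:|rot'; python3 - <<'E'
from h import *
m=bot.camera_model('top');im,d=bot.grab_frame('wrist')
cv2.imwrite('pics/i.png',cv2.resize(im[150:300,130:380,::-1],None,fx=3,fy=3))
E
```

```text
eef_pos: [584.5, -183.7, 5.5]
tool_rot: [1.0, 0.022, 0.002, 0.001]
force: [0.2, 0.1, 12.6]
finger_force: 6.6
```

View pics/i.png

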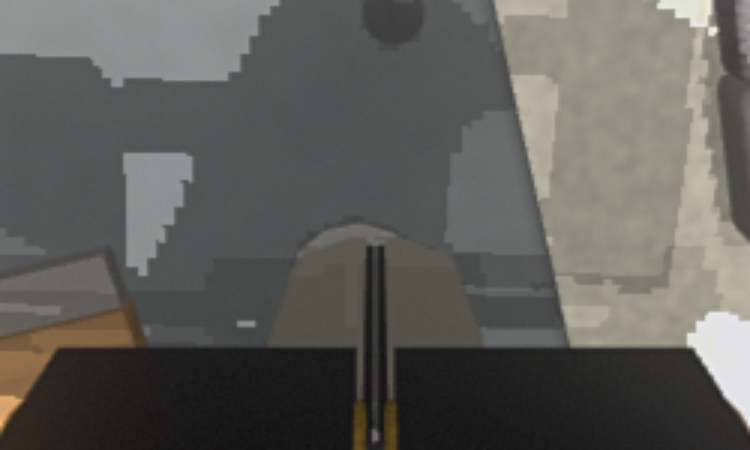

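The pad (355,230) stays under the fingers (375,245), so the clip turns with the tool. I'll keep swinging, a little firmer.

```bash
python3 -m handwheel '[[1,0,0,0.4,0,0,0],[1,-0.8,3.4,0.4,0,0,5],[1,-1.8,6.8,0.4,0,0,10],[1,-3.2,10,0.4,0,0,15],[1,-4.8,13.1,0.4,0,0,20],[1,-6.7,16.1,0.4,0,0,25],[1,-6.7,16.1,0.4,0,0,25]]'| grep -E 'eef|force:|rot'
```

```text
eef_pos: [577.8, -199.7, 5.0]
tool_rot: [0.981, -0.195, 0.002, 0.0]
force: [-1.2, 1.1, 14.1]
finger_force: 6.8
```

```bash
python3 -m handwheel '[[1,-0.8,3.4,0.1,0,0,5],[1,-1.8,6.8,0.1,0,0,10],[1,-2.5,8.4,0.1,0,0,12.5],[1,-3.2,10,0.1,0,0,15],[1,-3.2,10,0.1,0,0,15]]'| grep -E 'eef|force:|rot'; python3 - <<'E'
from h import *
np.set_printoptions(precision=1,suppress=True)
b,d=bot.grab_frame('top');m=bot.camera_model('top')
for r in bot.trace('clip','top')[:1]:
    ys,xs=np.nonzero(r['mask']);W=world('top',d,np.c_[xs,ys],m);S=W[(W[:,2]>34)&(W[:,2]<56)];print(r['confidence'],len(xs),cv2.minAreaRect(S[:,:2].astype(np.float32)) if len(S)>9 else 0)
b,d=bot.grab_frame('scene');m=bot.camera_model('scene')
for r in bot.trace('clip','scene')[:1]:
    ys,xs=np.nonzero(r['mask']);print(r['confidence'],len(xs),xs.mean(),ys.mean())
p=pix('scene',[[542.8,-177.4,45]])[0].astype(int);cv2.imwrite('pics/j.png',cv2.resize(b[p[1]-55:p[1]+45,p[0]-65:p[0]+75,::-1],None,fx=5,fy=5,interpolation=2));print(p)
E
```

```text
eef_pos: [571.0, -207.3, 4.8]
tool_rot: [0.947, -0.321, 0.001, 0.0]
force: [-1.6, 1.8, 13.8]
finger_force: 6.8
[197 276]
```

View pics/j.png

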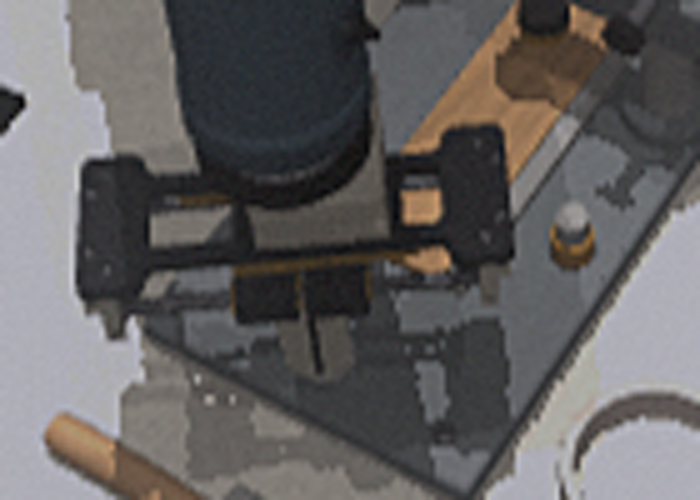

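The fingers at (315,370) stay on the pad with about 14 N. I'll finish the swing onto the plate.

```bash
python3 -m handwheel '[[1,-0.8,3.4,0.1,0,0,5],[1,-1.8,6.8,0.1,0,0,10],[1,-3.2,10,0.1,0,0,15],[1,-3.2,10,0.1,0,0,15]]'| grep -E 'eef|force:|rot';python3 -m handwheel '[[1,-0.8,3.4,0,0,0,5],[1,-1.8,6.8,0,0,0,10],[1,-2.2,8,0,0,0,12],[1,-2.2,8,0,0,0,12]]'| grep -E 'eef|force:|rot'; python3 - <<'E'
from h import *
np.set_printoptions(precision=1,suppress=True)
m=bot.camera_model('wrist');b,d=bot.grab_frame('wrist')
cv2.imwrite('pics/k.png',cv2.resize(b[150:300,130:380,::-1],None,fx=3,fy=3))
P=np.array([542.8,-177.4])
ys,xs=np.mgrid[150:250,200:300];px=np.c_[xs.ravel(),ys.ravel()];W=world('wrist',d,px,m)
S=W[(W[:,2]>38)&(W[:,2]<50)];print(len(S),S.mean(0),S.min(0),S.max(0))
if len(S)>9:
  (c,r)=cv2.minEnclosingCircle(S[:,:2].astype(np.float32));print(c,r)
E
```

```text
eef_pos: [562.2, -213.1, 4.6]
tool_rot: [0.897, -0.442, 0.001, -0.0]
force: [-0.7, 3.4, 15.1]
finger_force: 6.7
eef_pos: [554.7, -215.8, 4.6]
tool_rot: [0.846, -0.533, 0.001, -0.001]
force: [-0.8, 4.8, 14.2]
finger_force: 6.6
349 [ 561.  -224.    44.1] [ 546.2 -231.    39.2] [ 570.8 -209.2   50. ]
(558.0335693359375, -220.11083984375) 16.064298629760742
```

View pics/k.png

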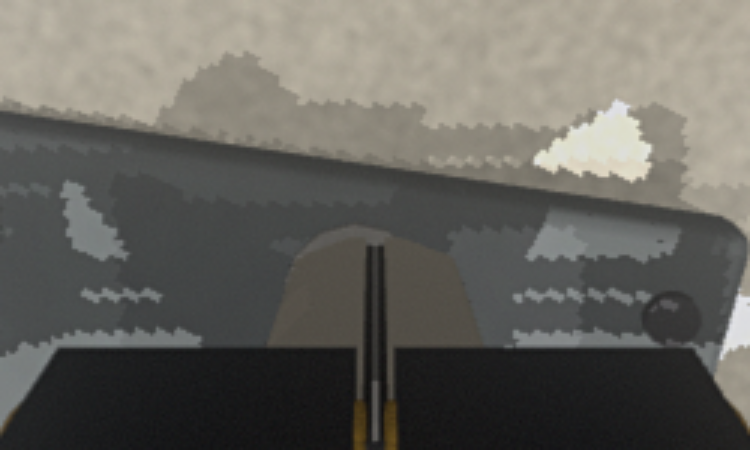

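The pad (348,235) is still under the fingers with a small lag, and from depth the heel is at about -69° azimuth, so the swivel is about 0.07 rad. I'll nudge slightly further, then let it down slowly.

```bash
python3 -m handwheel '[[1,-0.5,2,0,0,0,3],[1,-0.5,2,-0.4,0,0,3],[1,-0.5,2,-0.8,0,0,3],[1,-0.5,2,-1.2,0,0,3],[1,-0.5,2,-1.6,0,0,3],[1,-0.5,2,-2,0,0,3],[1,-0.5,2,-2.4,0,0,3],[1,-0.5,2,-2.4,0,0,3]]'| grep -E 'eef|force:|rot';python3 -m handwheel '[[1,0,0,-0.5,0,0,0],[1,0,0,-1,0,0,0],[1,0,0,-1.5,0,0,0],[1,0,0,-2,0,0,0],[1,0,0,-2.5,0,0,0],[1,0,0,-3,0,0,0],[1,0,0,-3.5,0,0,0],[1,0,0,-3.5,0,0,0]]'| grep -E 'eef|force:|rot'
```

```text
eef_pos: [552.2, -215.6, 6.1]
tool_rot: [0.832, -0.555, 0.0, -0.001]
force: [0.2, 4.4, 9.7]
finger_force: 4.5
eef_pos: [551.3, -216.7, 8.3]
tool_rot: [0.832, -0.555, -0.0, 0.0]
force: [0.6, -0.1, 0.0]
finger_force: 0.0
```

```bash
python3 -m handwheel '[[1,0,0,-10,0,0,0],[1,0,0,-45,0,0,0],[1,0,0,-100,0,0,0],[1,0,0,-155,0,0,0],[1,0,0,-205,0,0,0],[1,0,0,-230,0,0,0],[1,0,0,-230,0,0,0]]'| grep -E '^t:|eef|force:'; python3 - <<'E'
from h import *
np.set_printoptions(precision=1,suppress=True)
b,d=bot.grab_frame('wrist');m=bot.camera_model('wrist')
cv2.imwrite('pics/l.png',b[...,::-1])
r=bot.trace('clip','wrist')
for r in r[:1]:
    ys,xs=np.nonzero(r['mask']);W=world('wrist',d,np.c_[xs,ys],m);S=W[(W[:,2]>34)&(W[:,2]<56)];R=cv2.minAreaRect(S[:,:2].astype(np.float32))
    print(r['confidence'],len(xs),R,cv2.boxPoints(R))
    v=np.linalg.svd(S[:,:2]-S[:,:2].mean(0),full_matrices=0)[2][0];print('axis az',np.degrees(np.arctan2(v[1],v[0])))
t,dt=bot.grab_frame('top');mt=bot.camera_model('top')
for n in ('plate','knob_top'):
  for r in bot.trace(n,'top')[:1]:
    ys,xs=np.nonzero(r['mask']);W=world('top',dt,np.c_[xs,ys],mt);z=np.median(W[:,2]);S=W[abs(W[:,2]-z)<6];print(n,z,cv2.minAreaRect(S[:,:2].astype(np.float32)))
ys,xs=np.mgrid[140:200,240:300];W=world('top',dt,np.c_[xs.ravel(),ys.ravel()],mt)
S=W[np.hypot(W[:,0]-569,W[:,1]-24)<14];print('col top',np.percentile(S[:,2],[50,95]))
print(rel([497,2,238]))
E
```

```text
t: 18.75
eef_pos: [552.7, -217.3, 241.6]
force: [0.4, 0.3, 0.1]
finger_force: 0.0
0.96 988 ((540.7317504882812, -178.33143615722656), (26.435575485229492, 99.43504333496094), 19.837881088256836) [[ 511.4 -136. ]
 [ 545.2 -229.6]
 [ 570.  -220.6]
 [ 536.3 -127.1]]
axis az -74.44507663600312
plate 34.3052738863647 ((511.699462890625, -46.21598815917969), (62.602088928222656, 199.34852600097656), 16.95912742614746)
knob_top 215.72611724748447 ((497.0245361328125, 1.9609546661376953), (37.36090850830078, 36.81871032714844), 1.987534523010254)
col top [211.  213.9]
[-221.9  -34.2   -0.8]
```

View pics/l.png

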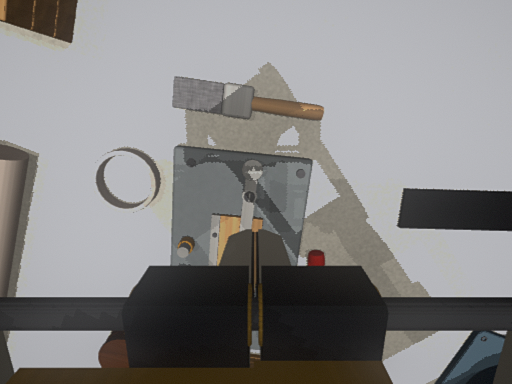

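The picture shows the clip with its heel at (253,172), its screw at (249,197) and its arm running onto the plate. Its axis is within 3° of straight and the plate is still seated. On to the knob.

```bash
python3 -m handwheel '[[1,-40,-6,0,0,0,0],[1,-95,-15,0,0,0,0],[1,-150,-23,0,0,0,0],[1,-200,-31,0,0,0,0],[1,-222,-34,0,0,0,0],[1,-222,-34,0,0,0,0],[1,-222,-34,0,0,0,0]]'| grep -E '^t:|eef|force:';python3 -m handwheel '[[1,0,0,20,0,0,0],[1,0,0,45,0,0,0],[1,0,0,55,0,0,0],[1,0,0,57,0,0,0],[1,0,0,57,0,0,0]]'| grep -E '^t:|eef|force:'; python3 -m handwheel '[[1,0,0,1.5,0,0,0],[1,0,0,3,0,0,0],[1,0,0,3,0,0,0]]'| grep -E '^t:|eef|force:'
```

```text
t: 19.88
eef_pos: [497.6, 1.0, 237.9]
force: [-0.3, 0.5, 0.4]
finger_force: 0.0
t: 20.5
eef_pos: [498.2, 1.0, 182.1]
force: [0.4, 0.5, 0.5]
finger_force: 0.0
t: 20.88
eef_pos: [497.7, 1.6, 178.7]
force: [-0.3, -0.0, 0.5]
finger_force: 0.0
```

```bash
python3 -m handwheel '[[1,0,0,1.5,0,0,0],[1,0,0,3,0,0,0],[1,0,0,4,0,0,0],[1,0,0,4,0,0,0]]'| grep -E '^t:|eef|force:';python3 -m handwheel '[[1,0,0,1.5,0,0,0],[1,0,0,3,0,0,0],[1,0,0,4.5,0,0,0],[1,0,0,6,0,0,0],[1,0,0,6,0,0,0]]'| grep -E '^t:|eef|force:'
```

```text
t: 21.38
eef_pos: [497.8, 1.5, 174.7]
force: [-0.8, 0.1, 3.8]
finger_force: 1.9
t: 22.0
eef_pos: [497.8, 1.5, 168.5]
force: [0.4, 0.5, 4.2]
finger_force: 2.2
```

```bash
for i in 1; do python3 -m handwheel '[[1,0,0,1,0,0,0],[1,0,0,2,0,0,0],[1,0,0,2,0,0,0]]'| grep -E 'eef|force:'; done; python3 -m handwheel '[[1,0,0,1,0,0,0],[1,0,0,2,0,0,0],[1,0,0,2,0,0,0]]'| grep -E 'eef|force:'
```

```text
eef_pos: [497.8, 1.5, 166.6]
force: [0.7, 1.1, 5.3]
finger_force: 2.3
eef_pos: [497.8, 1.5, 164.6]
force: [0.4, 1.3, 5.0]
finger_force: 2.5
```

```bash
python3 -m handwheel '[[1,0,0,1,0,0,0],[1,0,0,1.5,0,0,0],[1,0,0,1.5,0,0,0]]'| grep -E 'eef|force:'
```

```text
eef_pos: [497.8, 1.5, 163.1]
force: [0.9, 0.9, 5.5]
finger_force: 2.6
```

```bash
python3 -m handwheel '[[1,0,0,1,0,0,0],[1,0,0,1.5,0,0,0],[1,0,0,1.5,0,0,0]]'| grep -E 'eef|force:'; python3 -m handwheel '[[1,0,0,1,0,0,0],[1,0,0,1.5,0,0,0],[1,0,0,1.5,0,0,0]]'| grep -E 'eef|force:'
```

```text
eef_pos: [497.8, 1.5, 161.6]
force: [1.1, 1.7, 4.7]
finger_force: 2.6
eef_pos: [497.8, 1.5, 160.4]
force: [-0.8, 0.0, 7.2]
finger_force: 3.6
```

```bash
python3 -m handwheel '[[1,0,0,1,0,0,0],[1,0,0,2,0,0,0],[1,0,0,2,0,0,0]]'| grep -E 'eef|force:'; python3 -m handwheel '[[1,0,0,0.7,0,0,0],[1,0,0,1.3,0,0,0],[1,0,0,1.3,0,0,0]]'| grep -E 'eef|force:'
```

```text
eef_pos: [497.9, 1.5, 159.0]
force: [-1.8, 0.8, 11.4]
finger_force: 5.5
eef_pos: [497.9, 1.5, 158.1]
force: [-2.9, 1.9, 12.3]
finger_force: 6.6
```

```bash
python3 -m handwheel '[[1,0,0,0.6,0,0,0],[1,0,0,1.2,0,0,0],[1,0,0,1.2,0,0,0]]'| grep -E 'eef|force:'; python3 -m handwheel '[[1,0,0,0.2,0,0,0],[1,0,0,0.2,0,0,0],[1,0,0,0.2,0,0,0],[1,0,0,0.2,0,0,0],[1,0,0,0.2,0,0,0],[1,0,0,0.2,0,0,0],[1,0,0,0.2,0,0,0],[1,0,0,0.2,0,0,0]]'| grep -E 't:|eef|force:'
```

```text
eef_pos: [497.9, 1.5, 157.2]
force: [-3.8, 1.0, 16.3]
finger_force: 7.7
t: 26.0
eef_pos: [497.9, 1.5, 157.1]
tool_rot: [0.832, -0.555, 0.001, -0.0]
force: [-3.1, 1.3, 16.9]
finger_force: 7.9
```

The die was held at about 11 N for over 1 s. I'll let the ram rise gently and go back over the heel.

```bash
python3 -m handwheel '[[1,0,0,-1,0,0,0],[1,0,0,-3,0,0,0],[1,0,0,-7,0,0,0],[1,0,0,-14,0,0,0],[1,0,0,-22,0,0,0],[1,0,0,-45,0,0,0],[1,0,0,-80,0,0,0],[1,0,0,-80,0,0,0]]'| grep -E '^t:|eef|force:'; python3 - <<'E'
from h import *
np.set_printoptions(precision=1,suppress=True)
t,dt=bot.grab_frame('top');mt=bot.camera_model('top')
for n in ('plate','knob_top'):
  for r in bot.trace(n,'top')[:1]:
    ys,xs=np.nonzero(r['mask']);W=world('top',dt,np.c_[xs,ys],mt);z=np.median(W[:,2]);S=W[abs(W[:,2]-z)<6];print(n,z,cv2.minAreaRect(S[:,:2].astype(np.float32)))
print(rel([555.2,-215.4,238]))
P=np.array([542.8,-177.4]); s=bot.sense(); c=np.array([555.2,-215.4])
Rt=Ro.from_quat(s['tool_rot']).as_matrix()[:2,:2]
for k in range(0,45,5):
    a=np.radians(k); v=c-P; w=np.array([v[0]*np.cos(a)-v[1]*np.sin(a),v[0]*np.sin(a)+v[1]*np.cos(a)])+P
    print(k,(Rt.T@(w-c)).round(1))
E
```

```text
t: 27.0
eef_pos: [498.6, 1.1, 237.4]
force: [0.8, -0.4, -0.2]
finger_force: 0.0
plate 9.426796219472479 ((230.31204223632812, -271.72686767578125), (201.79580688476562, 66.6019287109375), 21.410293579101562)
knob_top 44.522712693451574 ((548.809326171875, -190.69082641601562), (24.96031951904297, 71.93424224853516), 9.894975662231445)
[222.8  29.2  -4.2]
0 [0. 0.]
5 [ 0.1 -3.5]
10 [-0.1 -7. ]
15 [ -0.5 -10.4]
20 [ -1.3 -13.8]
25 [ -2.4 -17.1]
30 [ -3.8 -20.3]
35 [ -5.4 -23.4]
40 [ -7.3 -26.3]
```

```bash
python3 -m handwheel '[[1,40,5,0,0,0,0],[1,95,12,0,0,0,0],[1,150,20,0,0,0,0],[1,200,26,0,0,0,0],[1,223,29,0,0,0,0],[1,223,29,0,0,0,0],[1,223,29,0,0,0,0]]'| grep -E '^t:|eef|force:'; python3 -m handwheel '[[1,0,0,40,0,0,0],[1,0,0,95,0,0,0],[1,0,0,150,0,0,0],[1,0,0,190,0,0,0],[1,0,0,210,0,0,0],[1,0,0,218,0,0,0],[1,0,0,220,0,0,0],[1,0,0,220,0,0,0]]'| grep -E '^t:|eef|force:'; python3 - <<'E'
from h import *
im,d=bot.grab_frame('wrist')
cv2.imwrite('pics/n.png',cv2.resize(im[150:300,130:380,::-1],None,fx=3,fy=3))
print(rel([555.2,-215.4,12]))
E
```

```text
t: 28.02
eef_pos: [556.0, -213.9, 234.9]
force: [0.0, 1.1, 0.5]
finger_force: 0.0
t: 29.02
eef_pos: [557.3, -215.5, 16.6]
force: [-0.5, -0.1, -0.4]
finger_force: 0.0
[-1.12269186  1.85959772  4.62389527]
```

View pics/n.png

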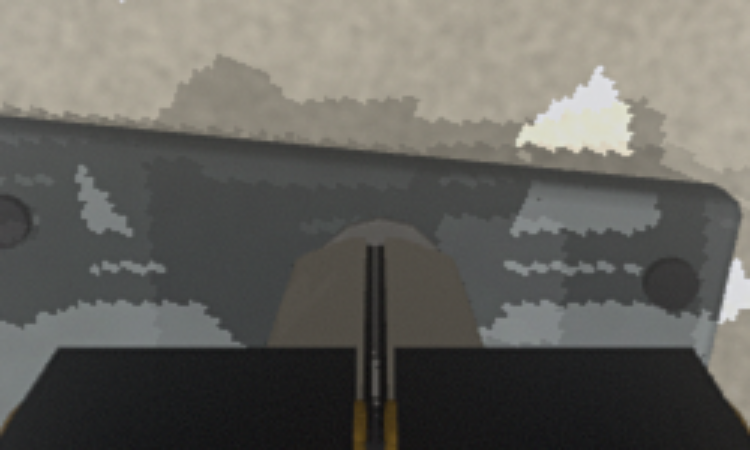

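The pad's far edge (375,222) is centred on the fingers. I've now viewed more pictures than allowed (12 against 10), so no more viewing; I'll press down by feel.

```bash
python3 -m handwheel '[[1,-1,0,3,0,0,0],[1,-1,0,6,0,0,0],[1,-1,0,7,0,0,0],[1,-1,0,7,0,0,0]]'| grep -E '^t:|eef|force:'; python3 -m handwheel '[[1,0,0,1,0,0,0],[1,0,0,2,0,0,0],[1,0,0,2,0,0,0]]'| grep -E '^t:|eef|force:'
```

```text
t: 29.58
eef_pos: [556.0, -214.6, 8.2]
force: [-0.0, -0.3, -0.9]
finger_force: 0.0
t: 29.95
eef_pos: [556.4, -214.8, 7.2]
force: [-0.9, 0.8, 5.9]
finger_force: 2.7
```

```bash
python3 -m handwheel '[[1,0,0,0.8,0,0,0],[1,0,0,1.6,0,0,0],[1,0,0,1.6,0,0,0]]'| grep -E '^t:|eef|force:'; python3 -m handwheel '[[1,0,0,0.7,0,0,0],[1,0,0,1.4,0,0,0],[1,0,0,1.4,0,0,0]]'| grep -E '^t:|eef|force:'
```

```text
t: 30.32
eef_pos: [556.9, -215.1, 6.3]
force: [-1.7, 0.6, 10.0]
finger_force: 4.8
t: 30.7
eef_pos: [557.4, -215.5, 5.5]
force: [-1.6, 1.3, 13.0]
finger_force: 5.9
```

```bash
python3 -m handwheel '[[1,0,0,0.6,0,0,0],[1,0,0,1.2,0,0,0],[1,0,0,1.2,0,0,0]]'| grep -E '^t:|eef|force:'; python3 -m handwheel '[[1,0.1,-3.5,0,0,0,-5],[1,-0.1,-7,0,0,0,-10],[1,-0.5,-10.4,0,0,0,-15],[1,-0.5,-10.4,0,0,0,-15]]'| grep -E '^t:|eef|force:'
```

```text
t: 31.08
eef_pos: [557.8, -215.7, 4.7]
force: [-2.0, 0.4, 14.5]
finger_force: 6.9
t: 31.58
eef_pos: [567.5, -211.1, 4.8]
force: [-1.2, 1.4, 13.4]
finger_force: 6.7
```

```bash
python3 -m handwheel '[[1,0.1,-3.5,0,0,0,-5],[1,-0.1,-7,0,0,0,-10],[1,-0.5,-10.4,0,0,0,-15],[1,-1.3,-13.8,0,0,0,-20],[1,-2.4,-17.1,0,0,0,-25],[1,-3.8,-20.3,0,0,0,-30],[1,-3.8,-20.3,0,0,0,-30]]'| grep -E '^t:|eef|force:'; python3 -m handwheel '[[1,0.1,-3.5,-0.2,0,0,-5],[1,-0.1,-7,-0.2,0,0,-10],[1,-0.5,-10.4,-0.2,0,0,-15],[1,-1.3,-13.8,-0.2,0,0,-20],[1,-2.4,-17.1,-0.2,0,0,-25],[1,-3.8,-20.3,-0.2,0,0,-30],[1,-3.8,-20.3,-0.2,0,0,-30]]'| grep -E '^t:|eef|force:'
```

```text
t: 32.45
eef_pos: [581.5, -195.8, 5.0]
force: [-0.6, 1.5, 13.7]
finger_force: 6.7
t: 33.33
eef_pos: [586.3, -175.8, 5.4]
force: [0.5, 1.0, 13.5]
finger_force: 6.6
```

```bash
python3 -m handwheel '[[1,0.1,-3.5,-0.2,0,0,-5],[1,-0.1,-7,-0.2,0,0,-10],[1,-0.1,-7,-0.2,0,0,-10],[1,-0.1,-7,-1.2,0,0,-10],[1,-0.1,-7,-2.2,0,0,-10],[1,-0.1,-7,-3.2,0,0,-10],[1,-0.1,-7,-4.2,0,0,-10]]'| grep -E '^t:|eef|force:';python3 -m handwheel '[[1,0,0,-1,0,0,0],[1,0,0,-2,0,0,0],[1,0,0,-4,0,0,0],[1,0,0,-10,0,0,0],[1,0,0,-50,0,0,0],[1,0,0,-110,0,0,0],[1,0,0,-170,0,0,0],[1,0,0,-170,0,0,0]]'| grep -E '^t:|eef|force:'; python3 -m handwheel '[[1,-40,0,-30,0,0,0],[1,-90,0,-30,0,0,0],[1,-140,0,-30,0,0,0],[1,-140,0,-30,0,0,0],[1,-140,0,-30,0,0,0]]'| grep -E '^t:|eef|force:'; python3 - <<'E'
from h import *
np.set_printoptions(precision=1,suppress=True)
for cam in ('wrist','top'):
  b,d=bot.grab_frame(cam);m=bot.camera_model(cam)
  for n in ('clip','plate','knob_top'):
   for r in bot.trace(n,cam)[:2]:
    ys,xs=np.nonzero(r['mask']);W=world(cam,d,np.c_[xs,ys],m);z=np.median(W[:,2]);S=W[abs(W[:,2]-z)<8];R=cv2.minAreaRect(S[:,:2].astype(np.float32))
    v=np.linalg.svd(S[:,:2]-S[:,:2].mean(0),full_matrices=0)[2][0]
    print(cam,n,round(r['confidence'],2),len(xs),z,R,'az',np.degrees(np.arctan2(v[1],v[0])))
E
```

```text
t: 34.2
eef_pos: [584.1, -168.7, 8.2]
force: [0.8, -0.5, 5.7]
finger_force: 2.8
t: 35.2
eef_pos: [585.5, -168.9, 182.6]
force: [0.2, -0.1, -0.1]
finger_force: 0.0
t: 35.83
eef_pos: [449.1, -209.7, 206.0]
force: [0.5, 0.3, 0.2]
finger_force: 0.0
wrist clip 0.9 1901 43.00679645220961 ((527.950927734375, -182.8419189453125), (132.8662872314453, 25.97037124633789), 13.371419906616211) az -169.96229533268544
wrist plate 0.86 228 8.161351915460815 ((171.89089965820312, -298.44635009765625), (63.88692855834961, 12.663466453552246), 17.454870223999023) az -165.56024501248572
wrist plate 0.82 8584 32.951347951618274 ((512.3955078125, -44.62696838378906), (62.25562286376953, 206.0989990234375), 17.129222869873047) az -70.29377297266319
wrist knob_top 0.72 1148 155.59340058397873 ((498.0458679199219, -2.9231367111206055), (17.640127182006836, 26.00314712524414), 83.30779266357422) az -175.60479599361167
top clip 0.5 270 215.33730218496675 ((496.4715881347656, 1.91558837890625), (39.44396209716797, 41.195858001708984), 2.5742452144622803) az -108.69202021037731
top clip 0.48 204 45.73915473955804 ((550.3726196289062, -173.90597534179688), (80.69134521484375, 25.771940231323242), 6.522036552429199) az -170.90282760135875
top plate 0.68 1386 34.20632599781969 ((512.3194580078125, -46.68340301513672), (62.874969482421875, 200.2813262939453), 16.42218780517578) az -70.52745956445303
top knob_top 0.75 261 215.42814321713766 ((496.8577575683594, 2.8976974487304688), (41.78315734863281, 37.59614562988281), 42.668128967285156) az -155.0740992708265
top knob_top 0.71 723 49.935999415467506 ((623.830078125, 142.8728485107422), (75.47673034667969, 73.32997131347656), 0.5652508735656738) az 144.3539663143508
```

```bash
python3 -c "
from station import bot; print(bot.sign_off())"
```

```text
the job is handed in; nothing more can be done
None
```

The plate is marked and the job is handed in at about 36 s; the result was not reported back. The die was held at about 11 N for over a second, the ram is up, the plate is seated, the clip is clear at about 1.45 rad, and I viewed 12 pictures against the limit of 10.

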